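Stamp the stock sheet with the pre-inked stamp

TASK

Take the pre-inked stamp from its tray and stamp the one empty box on the stock sheet, square in the box and the right way up: press the handle firmly down to its stop and keep it there for about half a second, without forcing it. Let it spring up without smearing the print, then set the stamp gently back upright in its blue tray. Make no stray prints, and leave the marker, disc cases, tumbler and cash box where they are.

Things in the scene. Friction and masses are not known exactly. Their poses are not given: they have to be found in the camera images.
- stamp: Loose pre-inked stamp, 150 mm tall, 0.45 kg; at first in the tray. Origin: middle of its foot's underside, z up. Black foot 66 mm (x) by 90 mm (y), steel cheeks with bridge to 66 mm. FRONT is -x (red notch on foot, red band on the yoke, red stripe on the grip's top). Imprint 40 (x) by 60 mm (y), centred on the origin; right way up when the front faces the sheet's bottom edge.
- stamp_handle (a joint): Stroke of the handle into the frame, m: 0 = fully up. The stop, where the inked die meets the paper, comes 0.015 to 0.022 down: it depends on a hidden depth setting and must be felt. The spring gives 5 N at the top and 0.3 N more per mm; at the stop it is solid. Lifted by the grip, the frame hangs at 0. A firm press puts 20 to 30 N on the paper; over 45 N is forcing it.
- stamp_grip (a point): Point in the grey hand grip on its axis, 20 mm below its top; moves with the handle (130 mm above the foot's underside when up). The grip is a rounded block 36 mm in the stamp's x by 56 mm in its y, from 104 to 150 mm above the underside; below it is the yoke, 50 x 88 mm, 14 mm thick. Take it from above across the 36 or the 56 mm.
- stamp_front (a point): Middle of the front edge of the foot's underside, 33 mm to -x of the stamp's origin.
- sheet_pad: Fixed pad of A4 stock sheets, 297 mm (its y) by 210 mm (its x); origin at the middle of the top sheet. Partly used up, its top lies 12 to 30 mm above the table. Red binding along its top edge (+x); its bottom edge (-x) is nearer the robot. Three printed boxes in a row, 52 mm towards the bottom edge from the middle, 94 mm apart along y.
- cell_free: The empty box on the top sheet, a black outline 56 mm (x) by 76 mm (y); which of the three it is varies. Origin at its centre on the paper's surface, x towards the sheet's top edge, z up.
- cell_used1: A box of the same size that already carries a red print; origin at its centre.
- cell_used2: The other box that already carries a red print; origin at its centre.
- tray: Fixed shallow blue tray, outside 98 mm (its x) by 122 mm (its y), inside 92 by 116 mm, rim 10 mm above the table. Origin under its centre on the table; it may be to the left or right of the pad.
- tray_in (a point): Centre of the tray's inner floor, on which the stamp's foot stands.
- marker: Loose marker pen, 142 mm long (its y), 17 mm high, lying on the upper half of the pad; origin at the middle of its underside. Leave alone.
- cases: Loose pile of four disc cases, 190 x 135 mm, 58 mm high, at the right; origin at the centre of its underside. Leave alone.
- tumbler: Loose steel drinking tumbler, 76 mm across, 190 mm tall, beyond the work; origin at the centre of its underside. Leave alone.
- cash_box: Loose blue cash box, 164 x 204 mm, 82 mm high plus a wire handle to 102 mm, at the left; origin at the centre of its underside. Leave alone.
There are look-alikes about, which are no part of the job. What is shaped like the stamp but purple or turquoise is not meant.

How it is judged:
By the outcome, as a careful person would: the job done as asked, in the order asked, and still so for the second after the job is handed in, with the robot touching nothing.
It also fails if it takes over 59 s, if anything falls off the work surface, if the arm or the gripper's body presses on something with over 40 N, if the wrist force passes 120 N, or if a joint passes its speed limit or range.

ROBOT

A 6-joint arm with a two-finger parallel gripper is mounted at the origin on the work surface. World frame = base frame: x ahead of the robot, y to its left, z up, the work surface at z = 0. Lengths are in m, angles in rad, forces in N, time in s.
With the tool pointing down it reaches from about 0.3 to 0.875 m from the base axis. Payload 6.4 kg.
Tool frame: the origin (TCP) lies between the finger pads; the fingertips stand ctrl.tip_extent ahead of it and the grasp point (between the pads) is the TCP (ctrl.tip_extent is the distance from the TCP to the fingertips, in m); z points along the fingers, y is the line along which they close (so a half turn about z gives the same grasp; the last joint's range is limited). The gripper opens to 85 mm and grips with 20 to 120 N. Pads are 22 mm wide; open, the fingers measure 114 mm over their backs; the gripper's body (76 mm by 85 mm) begins 54 mm behind the grasp point. The pads swing forward as they close: fully open they stand 13 mm farther back than shut.
Start: joints at [1.057, 0.181, 1.607, -0, 1.354, -0.206], TCP at [0.174, 0.548, 0.218] pointing down, gripper open.
Joint ranges: [-2.99, 2.99], [-0.89, 2.07], [0.3, 2.58], [-1.14, 4.28], [0, 2.63], [-3.12, 3.12]. Speed limits (rad/s): [2.57, 2.57, 3.01, 3.14, 3.14, 3.14].

INTERFACE

Orientations are given as a unit quaternion [w, x, y, z].
In Python, from bench import ctrl gives the robot as it stands.
- The arm moves only by the tool send_rows, never from a script. Its arguments are lists of equal length, an entry for each row: "dr": the turn, a rotation vector about the tool's x, y, z in units of 6 degrees (1.0 is 6 degrees), a list of three; "xyz": the shift along the tool's x, y, z in cm, a list of three; "jaw": the opening in per cent of the stroke, from 0 (shut) to 100 (fully open). In form: {"dr": [[wx, wy, wz], ...], "xyz": [[dx, dy, dz], ...], "jaw": [jaw, ...]}. A call has exactly 8 rows; each row is the pose to reach, as a shift and turn from the pose commanded when the call began, along the tool's axes at that moment; what a row does not reach only later rows make up. A row lasts 1/8 s, in which the tool goes at most 62.5 mm and 10.7 degrees, less where a joint would pass 70% of its speed; a pose out of reach is approached as far as the arm can. A call with a gripper value outside its range is refused whole. The fingers move at their own pace and stop on an object; the grip force is fixed at half the most. Time passes only in rows, so rows that repeat a pose let the fingers close, or fill a call up. It gives the time, the measured TCP pose, the force, the opening and the grip force at its end, in the units of the state.
- ctrl.get_obs(): the state, without advancing time (a new reading comes with each control period).
- ctrl.camera(name): name is "side" or "top" or "wrist"; returns the picture (420x560x3 uint8, red, green, blue); there is no depth.
- ctrl.calibration(name): a dict with "camera_matrix" (3x3 intrinsics, pixels), "world_from_camera" (4x4, takes a point from camera to world coordinates). Camera axes: x right, y up, looking along -z (the intrinsics and any distortion apply to the point x, -y, -z); pixel columns grow to the right and rows downward; lengths in m; the calibration is good to about 2 mm. A picture is of the moment at which its call begins: read the wrist's pose just before it. calibration takes no time and is no camera call; for the wrist camera it gives the pose at the moment of the call.
- ctrl.hand_in(): hands the job in; it is judged then, once.
The state is a dict: "time_s": time; "q": joint angles; "dq": joint speeds; "joint_efforts": joint torques, N m; "eef_pos": TCP position; "eef_rot": TCP orientation; "wrist_force": force on the tool from outside, world axes, zero at the start; "torque": the same for the moment, N m; "opening": opening from 0.0 (shut) to 1.0 (fully open); "grasp_force": force on a finger pad.
Only numpy, scipy, OpenCV 4.12 (cv2) and the standard library are available. Lean on these libraries where they do the work, as an engineer would, in place of code of your own. Each camera call takes 0.05 s, during which the arm holds its last target. There are 200 camera calls.

## Working session

There is one attempt and no reset: what is moved stays moved. The work goes in short steps, Python scripts to look and compute and a tool call to move; the robot and the scene stay as the last step left them, time stands still between calls to the robot, and variables do not carry over. Pictures are saved under pics/ and viewed, at most 10 in all, crops included, and the job is handed in when it is done.

Besides the shell and the picture viewer there is one more tool, called as a command line: name --argument value ..., lists and objects as JSON in quotes. send_rows: Moves the arm, as the interface text tells. Its arguments: {"type":"object","properties":{"dr":{"type":"array","items":{"type":"array","items":{"type":"number"}}},"xyz":{"type":"array","items":{"type":"array","items":{"type":"number"}}},"jaw":{"type":"array","items":{"type":"number"}}},"required":["dr","xyz","jaw"]}

```bash
mkdir -p pics; cat > h.py <<'E'
import numpy as np,cv2
from bench import ctrl
def snap(n,f):
    im=ctrl.camera(n); cv2.imwrite(f'pics/{f}.png',im[:,:,::-1]); return im
def proj(n,p,c=None):
    c=c or ctrl.calibration(n); K=np.array(c['camera_matrix']);T=np.linalg.inv(np.array(c['world_from_camera']))
    q=(T@np.r_[p,1])[:3]; q=np.array([q[0],-q[1],-q[2]]); u=K@q; return u[:2]/u[2]
def ray(n,uv,z,c=None):
    c=c or ctrl.calibration(n); K=np.array(c['camera_matrix']);T=np.array(c['world_from_camera'])
    d=np.linalg.solve(K,np.r_[uv,1]); d=T[:3,:3]@np.array([d[0],-d[1],-d[2]]); o=T[:3,3]
    return o+d*(z-o[2])/d[2]
E
python3 - <<'E'
from h import *
print(ctrl.calibration('top'));print(ctrl.calibration('side'))
o=ctrl.get_obs();print(o,ctrl.tip_extent)
a=snap('top','top0');b=snap('side','side0')
E
```

```text
{'camera_matrix': array([[405.4692414 ,   0.        , 274.48292324],
       [  0.        , 405.4692414 , 212.69911023],
       [  0.        ,   0.        ,   1.        ]]), 'world_from_camera': array([[-1.50224586e-03,  9.98757927e-01, -4.98030797e-02,
         5.14311863e-01],
       [-9.99861630e-01, -6.75089591e-04,  1.66211992e-02,
         3.01854394e-02],
       [ 1.65669330e-02,  4.98211576e-02,  9.98620743e-01,
         1.44021500e+00],
       [ 0.00000000e+00,  0.00000000e+00,  0.00000000e+00,
         1.00000000e+00]])}
{'camera_matrix': array([[388.59218857,   0.        , 282.73158296],
       [  0.        , 388.59218857, 214.35306002],
       [  0.        ,   0.        ,   1.        ]]), 'world_from_camera': array([[-0.98149083,  0.13604133, -0.13479059,  0.41831586],
       [-0.19134658, -0.66763108,  0.71948261,  0.92372635],
       [ 0.00788898,  0.7319573 ,  0.68130483,  0.9498565 ],
       [ 0.        ,  0.        ,  0.        ,  1.        ]])}
{'time_s': 0.0, 'q': array([ 1.05673985e+00,  1.81590663e-01,  1.60801082e+00, -1.26008924e-05,
        1.35382706e+00, -2.06311523e-01]), 'dq': array([-7.80516073e-05,  4.48699142e-04,  1.17481976e-03, -7.91740462e-04,
       -1.43667796e-04,  8.11420459e-04]), 'joint_efforts': array([ 1.53877652e-03, -4.44872653e+01, -3.51337159e+01, -1.56909882e-04,
        9.09996772e-03,  5.43859485e-06]), 'eef_pos': array([0.17386976, 0.54746155, 0.21675494]), 'eef_rot': array([-3.17768571e-04,  1.53264587e-01,  9.88184762e-01, -8.61207391e-04]), 'wrist_force': array([0.53900353, 0.08106042, 0.08370061]), 'torque': array([-0.02539858,  0.04021169,  0.01952473]), 'grasp_force': 0.0, 'opening': 1.0000165731074218} 0.019
```

View pics/top0.png

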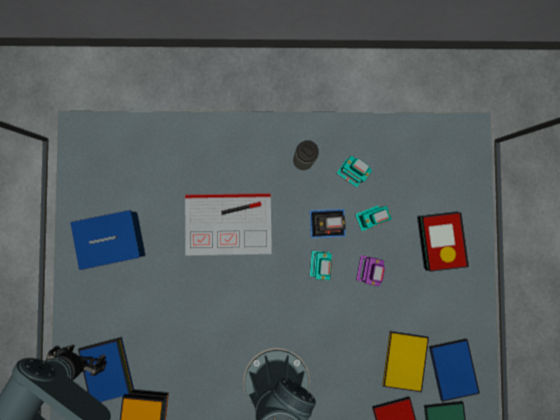

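View pics/side0.png

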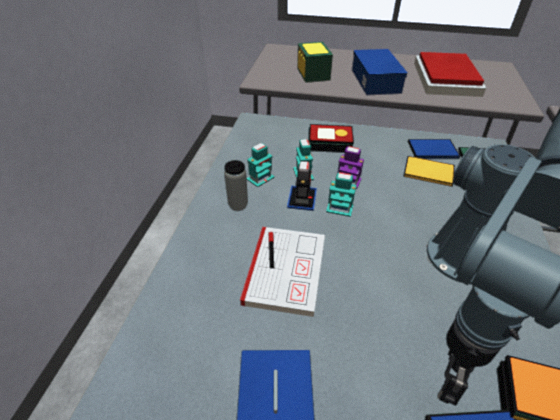

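Candidates in the top view: turquoise (355,169), (374,216) and (321,265), purple (371,271), and black/grey in the blue tray at (328,223). The last fits the description. The empty box is the rightmost, at (256,239), and the marker is at (241,208). I'll check with one close crop.

```bash
python3 - <<'E'
from h import *
im=cv2.imread('pics/top0.png')
a=cv2.resize(im[185:265,175:355],None,fx=4.4,fy=4.4,interpolation=cv2.INTER_CUBIC)
b=cv2.imread('pics/side0.png')[140:220,260:360]
b=cv2.resize(b,None,fx=2.9,fy=2.9,interpolation=cv2.INTER_CUBIC)
o=np.zeros((a.shape[0]+b.shape[0],a.shape[1],3),np.uint8);o[:a.shape[0]]=a;o[a.shape[0]:,:b.shape[1]]=b
cv2.imwrite('pics/c.png',o);print(o.shape)
E
```

```text
(584, 792, 3)
```

View pics/c.png

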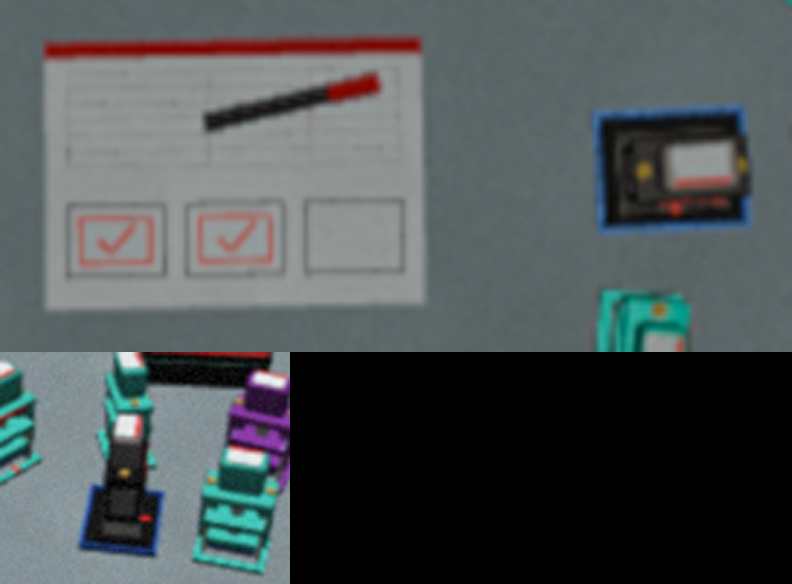

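```bash
python3 - <<'E'
from h import *
c=ctrl.calibration('top')
def P(L,z): return np.array([ray('top',[175+u/4.4-.4,185+v/4.4-.4],z,c) for u,v in L])
def show(n,A):
    print(n,A.mean(0).round(4)); 
    for p,q in zip(A,np.roll(A,-1,0)): d=q-p;print('  ',np.linalg.norm(d).round(4),np.degrees(np.arctan2(d[1],d[0])).round(1))
show('grip',P([(668,142),(735,140),(738,186),(672,190)],.15))
show('tray',P([(596,112),(745,107),(750,227),(600,229)],.01))
show('pad',P([(45,45),(420,38),(425,300),(45,308)],.02))
show('box',P([(306,200),(403,200),(405,271),(304,271)],.02))
# IK-free: tool yaw now
from scipy.spatial.transform import Rotation as R
o=ctrl.get_obs();w,x,y,z=o['eef_rot'];print(R.from_quat([x,y,z,w]).as_matrix().round(3))
cw=ctrl.calibration('wrist');Tw=cw['world_from_camera'];print(cw['camera_matrix'],(R.from_quat([x,y,z,w]).inv().apply(Tw[:3,3]-o['eef_pos'])).round(4),(R.from_quat([x,y,z,w]).as_matrix().T@Tw[:3,:3]).round(3))
E
```

```text
grip [ 0.5489 -0.1825  0.15  ]
   0.0488 -88.3
   0.0334 -176.8
   0.0481 93.4
   0.0349 4.3
tray [ 0.5493 -0.1811  0.01  ]
   0.1203 -88.1
   0.0965 -178.2
   0.1206 90.7
   0.094 1.6
pad [0.5466 0.1698 0.02  ]
   0.2985 -88.9
   0.2086 -179.0
   0.3003 91.1
   0.2085 0.5
box [0.4963 0.0742 0.02  ]
   0.077 -90.1
   0.0563 -178.4
   0.0801 89.9
   0.0563 -1.5
[[-0.953  0.303 -0.001]
 [ 0.303  0.953 -0.001]
 [ 0.    -0.002 -1.   ]]
[[364.08911487   0.         274.6103343 ]
 [  0.         364.08911487 208.82741924]
 [  0.           0.           1.        ]] [ 0.0728  0.0006 -0.1564] [[ 0.     0.958  0.286]
 [ 1.    -0.     0.001]
 [ 0.001  0.286 -0.958]]
```

send_rows --dr '[[0, 0, -0.2], [0, 0, -0.5], [0, 0, -0.8], [0, 0, -1.2], [0, 0, -1.5], [0, 0, -1.8], [0, 0, -2.1], [0, 0, -2.4]]' --xyz '[[-2, -1.6, -0.5], [-6, -4.8, -1], [-10.5, -8.4, -1.5], [-15, -12, -2], [-19.5, -15.6, -2.5], [-24, -19.2, -3], [-28.5, -22.8, -3], [-33, -26.4, -3]]' --jaw '[100, 100, 100, 100, 100, 100, 100, 100]'

```text
time_s: 1.1
eef_pos: [0.4093, 0.1947, 0.2476]
eef_rot: [0.0, 0.028, 1.0, 0.0]
wrist_force: [1.5, -0.3, -0.0]
opening: 0.997
grasp_force: 0.0
```

```bash
cat >> h.py <<'E'
from scipy.spatial.transform import Rotation as R
def pose():
    o=ctrl.get_obs();w,x,y,z=o['eef_rot'];return o,o['eef_pos'],R.from_quat([x,y,z,w])
def delta(p,yaw=None):
    "cm shift and units of 6deg to TCP p, tool y at world heading yaw deg, tool down"
    o,e,r=pose(); s=r.inv().apply(np.array(p)-e)*100
    if yaw is not None:
        a=np.radians(yaw); y=np.array([np.cos(a),np.sin(a),0]); z=np.array([0,0,-1.]); M=np.c_[np.cross(y,z),y,z]
        print('dr',((r.inv()*R.from_matrix(M)).as_rotvec(degrees=True)/6).round(2))
    print('t',o['time_s'],'eef',e.round(4),'q',o['q'].round(2),'F',o['wrist_force'].round(1),'open',round(o['opening'],3),'xyz',s.round(2))
E
python3 -c "
from h import *
delta([.49,.074,.25],91)"
```

```text
dr [ 0.   0.  -0.7]
t 1.1 eef [0.4093 0.1947 0.2476] q [ 0.18 -0.13  1.86  0.    1.41 -1.33] F [ 1.5 -0.3 -0. ] open 0.997 xyz [ -8.73 -11.61  -0.24]
```

send_rows --dr '[[0, 0, -0.2], [0, 0, -0.4], [0, 0, -0.7], [0, 0, -0.7], [0, 0, -0.7], [0, 0, -0.7], [0, 0, -0.7], [0, 0, -0.7]]' --xyz '[[-3, -4, 0], [-6, -8, 0], [-8.7, -11.6, 0], [-8.7, -11.6, 0], [-8.7, -11.6, 0], [-8.7, -11.6, 0], [-8.7, -11.6, 0], [-8.7, -11.6, 0]]' --jaw '[100, 100, 100, 100, 100, 100, 100, 100]'

```text
time_s: 2.1
eef_pos: [0.4888, 0.0763, 0.2478]
eef_rot: [0.0, -0.009, 1.0, 0.0]
wrist_force: [0.1, -0.1, 0.0]
opening: 1.002
grasp_force: 0.0
```

```bash
python3 -c "
from h import *
c=ctrl.calibration('wrist');np.save('cb.npy',c,allow_pickle=True);snap('wrist','wbox');
for f in [.012,.03]: print(proj('wrist',[.496,.074,f],c))
delta([.549,-.182,.25],91.8)"
```

```text
[272.25042094 176.21161767]
[272.12486212 179.65449923]
dr [-0.    0.   -0.13]
t 2.15 eef [0.4888 0.0762 0.2478] q [-0.09 -0.03  1.77  0.    1.4  -1.67] F [-0.1 -0.8  0.1] open 0.998 xyz [ -5.56 -25.92  -0.22]
```

View pics/wbox.png

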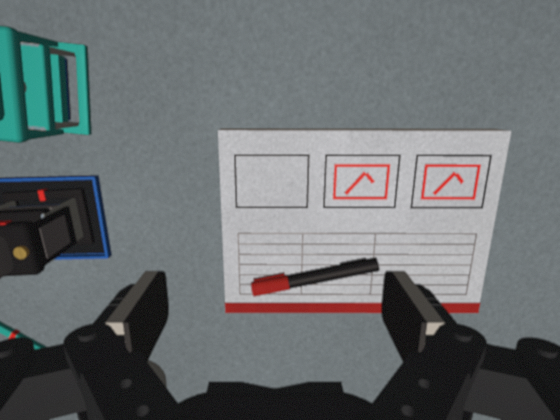

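The empty box is at image left with corners (236,155), (309,156), (308,208) and (236,208). The pad's corners are (219,131), (511,131), (479,312) and (226,312). Next I fit the pad pose and move above the stamp.

```bash
cat > fit.py <<'E'
from h import *
from scipy.optimize import least_squares
cb=np.load('cb.npy',allow_pickle=True).item(); ct=ctrl.calibration('top')
X,Y=.105,.1485
# local (x,y): free box at y=-94
loc=[(-X,-Y),(-X,Y),(X,Y),(X,-Y)]; w=[(219,131),(511,131),(479,312),(226,312)]
b=[(-.052+sx*.028,-.094+sy*.038) for sx,sy in[(-1,-1),(-1,1),(1,1),(1,-1)]]; wb=[(236,155),(309,156),(308,208),(236,208)]
lt=[(X,Y),(X,-Y),(-X,-Y),(-X,Y)]; t=[(175+u/4.4-.4,185+v/4.4-.4) for u,v in[(45,45),(420,38),(425,300),(45,308)]]
def res(p,wt=1):
    x,y,a,z=p; f=lambda q:[x+q[0]*np.cos(a)-q[1]*np.sin(a),y+q[0]*np.sin(a)+q[1]*np.cos(a),z]
    r=[proj('wrist',f(q),cb)-np.array(u) for q,u in zip(loc+b,w+wb)]
    r+=[wt*(proj('top',f(q),ct)-np.array(u)) for q,u in zip(lt,t)]
    return np.ravel(r)
for wt in(1,0):
    s=least_squares(res,[.547,.17,0,.02],args=(wt,)); x,y,a,z=s.x
    c=[x-.052*np.cos(a)+.094*np.sin(a),y-.052*np.sin(a)-.094*np.cos(a)]
    print(s.x.round(4),np.degrees(a).round(2),'cell',np.round(c,4),'rms',np.sqrt(np.mean(s.fun**2)).round(2))
E
python3 fit.py
```

```text
[0.5492 0.1692 0.0187 0.0277] 1.07 cell [0.499  0.0742] rms 0.57
[0.5494 0.1692 0.0186 0.0275] 1.06 cell [0.4992 0.0743] rms 0.41
```

send_rows --dr '[[0, 0, 0], [0, 0, 0], [0, 0, -0.1], [0, 0, -0.1], [0, 0, -0.1], [0, 0, -0.1], [0, 0, -0.1], [0, 0, -0.1]]' --xyz '[[-1, -4, 0], [-2, -9, 0], [-3, -14, 0], [-4, -19, 0], [-5.5, -23, 0], [-5.6, -26, 0], [-5.6, -26, 0], [-5.6, -26, 0]]' --jaw '[100, 100, 100, 100, 100, 100, 100, 100]'

```text
time_s: 3.15
eef_pos: [0.5493, -0.1826, 0.2475]
eef_rot: [-0.0, -0.014, 1.0, 0.0]
wrist_force: [-0.6, 1.1, 0.0]
opening: 0.999
grasp_force: 0.0
```

```bash
python3 -c "
from h import *
c=ctrl.calibration('wrist');np.save('cs.npy',c,allow_pickle=True);snap('wrist','wst');
print(proj('wrist',[.549,-.182,.152],c))
delta([.549,-.182,.135],91.8)"
```

```text
[275.01219822 205.25843406]
dr [ 0.   -0.   -0.03]
t 3.2 eef [ 0.5493 -0.1823  0.2477] q [-0.53  0.17  1.56  0.    1.41 -2.12] F [0.1 0.2 0.4] open 0.996 xyz [ 0.03  0.03 11.27]
```

View pics/wst.png

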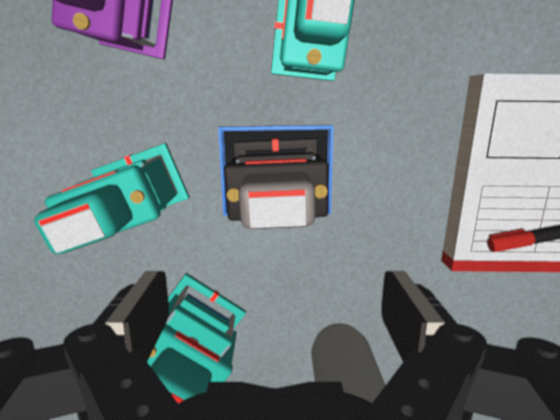

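```bash
python3 -c "
import cv2
im=cv2.imread('pics/wst.png')[115:240,205:350]
cv2.imwrite('pics/c2.png',cv2.resize(im,None,fx=4.8,fy=4.8,interpolation=cv2.INTER_CUBIC))"
```

```text
(no output)
```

View pics/c2.png

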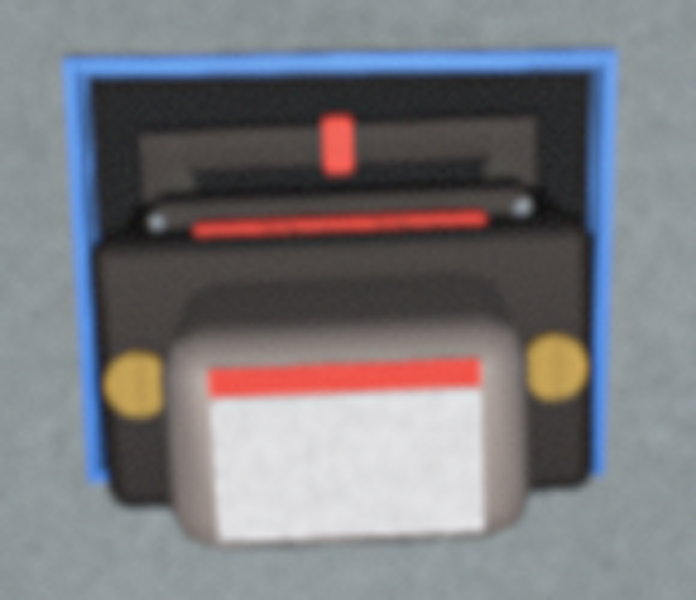

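```bash
python3 - <<'E'
from h import *
c=np.load('cs.npy',allow_pickle=True).item()
def P(L,z): return np.array([ray('wrist',[205+u/4.8-.4,115+v/4.8-.4],z,c) for u,v in L])
def ang(p,q): d=q-p; return np.degrees(np.arctan2(d[1],d[0])).round(1),np.linalg.norm(d[:2]).round(4)
L=P([(208,372),(480,360),(485,530),(218,541)],.153);print('label',L.mean(0),ang(L[0],L[1]),ang(L[3],L[2]),ang(L[0],L[3]))
S=P([(134,384),(558,367)],.107);print('screws',S.mean(0),ang(*S))
F=P([(138,133),(538,118)],.015);print('foot front',F.mean(0),ang(*F))
T=P([(66,60),(617,52)],.01);print('tray front',T.mean(0),ang(*T))
delta([.55,-.182,.135],93.5)
E
```

```text
label [ 0.55129313 -0.18048485  0.153     ] (np.float64(94.2), np.float64(0.0402)) (np.float64(94.1), np.float64(0.0406)) (np.float64(3.7), np.float64(0.0265))
screws [ 0.55103402 -0.18056496  0.107     ] (np.float64(93.9), np.float64(0.0743))
foot front [ 0.5175219  -0.18283714  0.015     ] (np.float64(93.7), np.float64(0.088))
tray front [ 0.50289712 -0.18245663  0.01      ] (np.float64(92.4), np.float64(0.1214))
dr [ 0.   -0.   -0.32]
t 3.2 eef [ 0.5493 -0.1823  0.2477] q [-0.53  0.17  1.56  0.    1.41 -2.12] F [0.1 0.2 0.4] open 0.996 xyz [-0.07  0.02 11.27]
```

send_rows --dr '[[0, 0, -0.2], [0, 0, -0.4], [0, 0, -0.4], [0, 0, -0.4], [0, 0, -0.4], [0, 0, -0.4], [0, 0, -0.4], [0, 0, -0.4]]' --xyz '[[-0.2, 0.2, 1], [-0.2, 0.2, 3], [-0.2, 0.2, 5], [-0.2, 0.2, 7], [-0.2, 0.2, 9], [-0.2, 0.2, 10.5], [-0.2, 0.2, 11.1], [-0.2, 0.2, 11.1]]' --jaw '[100, 100, 100, 100, 100, 100, 100, 100]'

```text
time_s: 4.2
eef_pos: [0.5513, -0.181, 0.1365]
eef_rot: [-0.0, -0.035, 0.999, 0.0]
wrist_force: [0.2, -0.8, 0.5]
opening: 1.003
grasp_force: 0.0
```

send_rows --dr '[[0, 0, 0], [0, 0, 0], [0, 0, 0], [0, 0, 0], [0, 0, 0], [0, 0, 0], [0, 0, 0], [0, 0, 0]]' --xyz '[[0, 0, 0], [0, 0, 0], [0, 0, 0], [0, 0, 0], [0, 0, 0], [0, 0, 0], [0, 0, 0], [0, 0, 0]]' --jaw '[90, 80, 70, 60, 55, 50, 40, 40]'

```text
time_s: 5.2
eef_pos: [0.5516, -0.1813, 0.137]
eef_rot: [0.0, -0.035, 0.999, -0.0]
wrist_force: [0.9, 1.0, 4.2]
opening: 0.399
grasp_force: 1.9
```

```bash
python3 -c "
from h import *
delta([.551,-.1805,.30],94);print(ctrl.get_obs()['grasp_force'],ctrl.get_obs()['torque'])"
```

```text
dr [-0.    0.01 -0.01]
t 5.2 eef [ 0.5516 -0.1813  0.137 ] q [-0.52  0.28  1.66  0.    1.2  -2.16] F [0.9 1.  4.2] open 0.399 xyz [  0.05   0.08 -16.3 ]
1.8935280852019787 [ 0.16050474 -0.03493561 -0.0014846 ]
```

```bash
python3 -c "
from h import *
a=snap('wrist','w3');s=snap('side','s3')[120:240,240:400]
s=cv2.resize(s,None,fx=2.5,fy=2.5)[:,:,::-1]
o=np.zeros((720-120,800,3),np.uint8);o[:300,:400]=s;o[300:,:400]=cv2.resize(a[:,:,::-1],(400,300));cv2.imwrite('pics/c3.png',o[:,:400])"
```

```text
(no output)
```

View pics/c3.png

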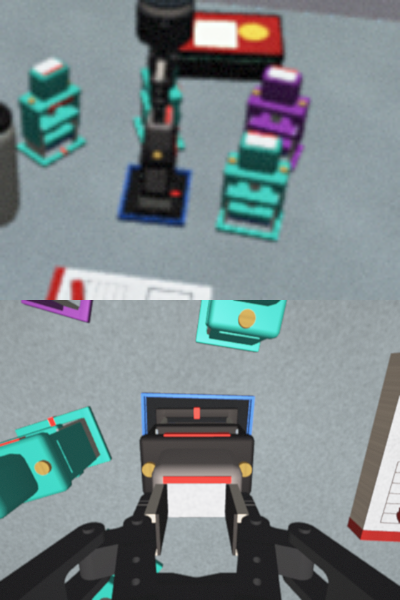

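The pads sit on both sides of the grip, so the opening scale is just not linear. Contact has only begun, so I close fully.

send_rows --dr '[[0, 0, 0], [0, 0, 0], [0, 0, 0], [0, 0, 0], [0, 0, 0], [0, 0, 0], [0, 0, 0], [0, 0, 0]]' --xyz '[[0, 0, 0], [0, 0, 0], [0, 0, 0], [0, 0, 0], [0, 0, 0], [0, 0, 0], [0, 0, 0], [0, 0, 0]]' --jaw '[30, 20, 10, 0, 0, 0, 0, 0]'

```text
time_s: 6.3
eef_pos: [0.5513, -0.1814, 0.1367]
eef_rot: [0.0, -0.035, 0.999, -0.0]
wrist_force: [0.1, -0.3, 4.5]
opening: 0.0
grasp_force: 2.1
```

send_rows --dr '[[0, 0, 0], [0, 0, 0], [0, 0, 0], [0, 0, 0], [0, 0, 0], [0, 0, 0], [0, 0, 0], [0, 0, 0]]' --xyz '[[0, 0, -0.2], [0, 0, -0.5], [0, 0, -1], [0, 0, -1.5], [0, 0, -2], [0, 0, -2], [0, 0, -2], [0, 0, -2]]' --jaw '[0, 0, 0, 0, 0, 0, 0, 0]'

```text
time_s: 7.3
eef_pos: [0.5512, -0.1812, 0.1564]
eef_rot: [-0.0, -0.035, 0.999, 0.0]
wrist_force: [-0.6, 0.5, -0.1]
opening: 0.002
grasp_force: 0.0
```

```bash
python3 -c "
from h import *
a=snap('wrist','w4');s=snap('side','s4')[130:230,250:370]
t=snap('top','t4')[185:265,290:400]
o=np.zeros((600,800,3),np.uint8);o[:300,:360]=cv2.resize(s,(360,300));o[300:,:400]=cv2.resize(a,(400,300));o[:290,400:]=cv2.resize(t,(400,290));cv2.imwrite('pics/c4.png',o[:,:,::-1])"
```

```text
(no output)
```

View pics/c4.png

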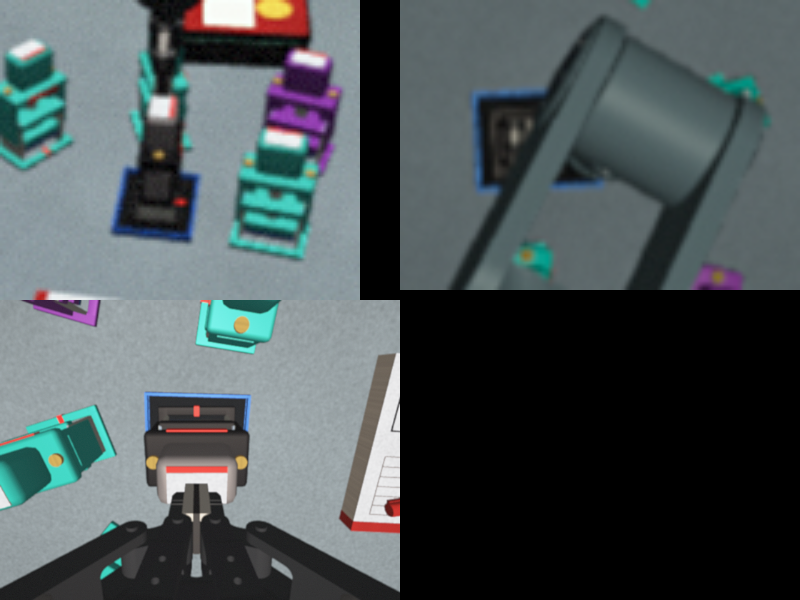

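```bash
cat > tri.py <<'E'
from h import *
from scipy.optimize import least_squares
c4=ctrl.calibration('wrist'); cs=np.load('cs.npy',allow_pickle=True).item()
def stripe(f,r0,r1,c0,c1):
    im=cv2.imread(f'pics/{f}.png').astype(int);b,g,r=im[...,0],im[...,1],im[...,2]
    m=((r>150)&(g<110)&(b<110)).astype(np.uint8); m[:r0]=0;m[r1:]=0;m[:,:c0]=0;m[:,c1:]=0
    n,l,s,ce=cv2.connectedComponentsWithStats(m)
    return [(s[i].tolist(),ce[i].round(1).tolist()) for i in range(1,n) if s[i,4]>15]
for f in('wst','w3','w4'): print(f,stripe(f,100,300,200,350))
print('label stripe expected(wst,w4)',proj('wrist',[.538,-.1805,.153],cs),proj('wrist',[.538,-.1805,.153],c4))
o,e,r=pose();print('tip',proj('wrist',r.apply([0,0,.019])+e,c4),'tcp',proj('wrist',e,c4),e)
E
python3 tri.py
```

```text
wst [([272, 139, 7, 12, 79], [275.0, 144.6]), ([246, 159, 60, 5, 156], [275.5, 161.1]), ([249, 190, 55, 7, 265], [276.1, 193.0]), ([210, 293, 8, 7, 28], [213.9, 296.3])]
w3 [([271, 150, 9, 17, 109], [274.9, 158.4]), ([229, 187, 94, 5, 373], [275.2, 188.5]), ([229, 247, 94, 11, 865], [275.5, 251.1])]
w4 [([271, 148, 9, 16, 121], [275.0, 155.5]), ([232, 181, 87, 4, 342], [275.2, 182.5]), ([233, 233, 85, 8, 678], [275.1, 236.5])]
label stripe expected(wst,w4) [277.56075751 190.79007107] [277.30623842 232.99394175]
tip [273.89847127 246.38581019] tcp [273.77905131 261.98457182] [ 0.55124204 -0.18123142  0.15650477]
```

The numbers explain it. In the pictures the fingertips stand about 35–40 mm farther back than the stated frame suggests. The 4.5 N upward force came from the shut tips resting on top of the grip, which put them about 16–20 mm above the reported TCP. I'll lift, open, and go about 40 mm lower while watching the force.

send_rows --dr '[[0, 0, 0], [0, 0, 0], [0, 0, 0], [0, 0, 0], [0, 0, 0], [0, 0, 0], [0, 0, 0], [0, 0, 0]]' --xyz '[[0, 0, -1], [0, 0, -2.5], [0, 0, -3.5], [0, 0, -3.5], [0, 0, -3.5], [0, 0, -3.5], [0, 0, -3.5], [0, 0, -3.5]]' --jaw '[0, 0, 50, 100, 100, 100, 100, 100]'

```text
time_s: 8.45
eef_pos: [0.5512, -0.1812, 0.1914]
eef_rot: [-0.0, -0.035, 0.999, 0.0]
wrist_force: [0.2, 0.3, 0.6]
opening: 1.004
grasp_force: 0.0
```

send_rows --dr '[[0, 0, 0], [0, 0, 0], [0, 0, 0], [0, 0, 0], [0, 0, 0], [0, 0, 0], [0, 0, 0], [0, 0, 0]]' --xyz '[[0, 0, 0], [0, 0, 1], [0, 0, 2.5], [0, 0, 4], [0, 0, 5.5], [0, 0, 6.5], [0, 0, 7.2], [0, 0, 7.6]]' --jaw '[100, 100, 100, 100, 100, 100, 100, 100]'

```text
time_s: 9.45
eef_pos: [0.5514, -0.1813, 0.1154]
eef_rot: [-0.0, -0.035, 0.999, -0.0]
wrist_force: [0.5, 1.5, -0.1]
opening: 0.995
grasp_force: 0.0
```

```bash
python3 -c "
from h import *
snap('wrist','w5');a=snap('side','s5')
s=a[130:230,260:360]
cv2.imwrite('pics/c5.png',cv2.resize(s,(600,600),interpolation=cv2.INTER_CUBIC)[:,:,::-1])
o,e,r=pose()
print(e,o['opening'])
for d in (.019,-.02): print(proj('side',r.apply([0,0,d])+e))"
```

```text
[ 0.55128225 -0.18122765  0.11547373] 0.9973013766992814
[303.40945256 177.80261118]
[303.89623479 168.98122408]
```

View pics/c5.png

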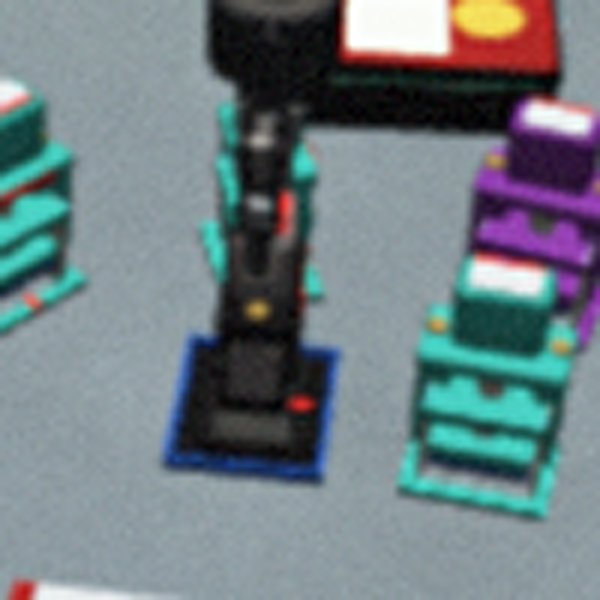

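The near finger's tip is at crop (258,275), about 25–28 mm above the yoke screw at (257,310), so the tips are at z≈0.135. I'll go 14 mm lower and close.

send_rows --dr '[[0, 0, 0], [0, 0, 0], [0, 0, 0], [0, 0, 0], [0, 0, 0], [0, 0, 0], [0, 0, 0], [0, 0, 0]]' --xyz '[[0, 0, 0.4], [0, 0, 0.8], [0, 0, 1.1], [0, 0, 1.4], [0, 0, 1.4], [0, 0, 1.4], [0, 0, 1.4], [0, 0, 1.4]]' --jaw '[100, 100, 100, 100, 90, 85, 80, 75]'

```text
time_s: 10.55
eef_pos: [0.5514, -0.1813, 0.1018]
eef_rot: [0.0, -0.035, 0.999, -0.0]
wrist_force: [0.1, 0.6, 0.5]
opening: 0.752
grasp_force: 0.0
```

send_rows --dr '[[0, 0, 0], [0, 0, 0], [0, 0, 0], [0, 0, 0], [0, 0, 0], [0, 0, 0], [0, 0, 0], [0, 0, 0]]' --xyz '[[0, 0, 0], [0, 0, 0], [0, 0, 0], [0, 0, 0], [0, 0, 0], [0, 0, 0], [0, 0, 0], [0, 0, 0]]' --jaw '[72, 69, 66, 63, 60, 55, 50, 40]'

```text
time_s: 11.55
eef_pos: [0.5513, -0.1811, 0.1017]
eef_rot: [0.0, -0.035, 0.999, 0.0]
wrist_force: [-1.0, 3.2, 4.1]
opening: 0.648
grasp_force: 62.9
```

Gripped across the 56 mm: opening 0.648 ≈ 55 mm at 63 N. Now I lift.

send_rows --dr '[[0, 0, 0], [0, 0, 0], [0, 0, 0], [0, 0, 0], [0, 0, 0], [0, 0, 0], [0, 0, 0], [0, 0, 0]]' --xyz '[[0, 0, -0.2], [0, 0, -0.6], [0, 0, -1.2], [0, 0, -2.2], [0, 0, -3.6], [0, 0, -5], [0, 0, -6], [0, 0, -6]]' --jaw '[40, 40, 40, 40, 40, 40, 40, 40]'

```text
time_s: 12.55
eef_pos: [0.5521, -0.1817, 0.1631]
eef_rot: [0.001, -0.035, 0.999, -0.001]
wrist_force: [-0.2, -0.0, -5.0]
opening: 0.652
grasp_force: 64.3
```

```bash
cat >tri2.py <<'E'
from h import *
from scipy.optimize import least_squares
def stripes(im):
    im=im.astype(int);r,g,b=im[...,0],im[...,1],im[...,2]
    m=((r>150)&(g<110)&(b<110)).astype(np.uint8); m[:100]=0;m[330:]=0;m[:,:180]=0;m[:,370:]=0
    n,l,s,ce=cv2.connectedComponentsWithStats(m)
    for i in range(1,n):
        if s[i,4]>15:
            ys,xs=np.where(l==i); print(s[i].tolist(),ce[i].round(1).tolist(),'slope deg',np.degrees(np.polyfit(xs,ys,1)[0]).round(2))
E
python3 - <<'E'
from tri2 import *
im=snap('wrist','w6');stripes(im)
delta([.4992,.0743,.185],91.07)
E
```

```text
[270, 158, 10, 18, 177] [274.5, 166.5] slope deg 1.53
[218, 207, 114, 5, 487] [274.6, 209.3] slope deg -0.0
[213, 292, 124, 12, 1482] [274.7, 297.5] slope deg 0.02
dr [-0.    0.01  0.48]
t 12.6 eef [ 0.5515 -0.1814  0.1622] q [-0.52  0.25  1.65 -0.    1.25 -2.16] F [ 0.7 -1.3 -4.6] open 0.648 xyz [ 3.45 25.87 -2.3 ]
```

send_rows --dr '[[0, 0, 0.1], [0, 0, 0.2], [0, 0, 0.3], [0, 0, 0.5], [0, 0, 0.5], [0, 0, 0.5], [0, 0, 0.5], [0, 0, 0.5]]' --xyz '[[0.3, 2, -1], [0.8, 6, -2], [1.5, 11, -2.3], [2.2, 16, -2.3], [2.9, 21, -2.3], [3.3, 24.5, -2.3], [3.4, 25.9, -2.3], [3.4, 25.9, -2.3]]' --jaw '[40, 40, 40, 40, 40, 40, 40, 40]'

```text
time_s: 13.6
eef_pos: [0.4991, 0.0756, 0.1847]
eef_rot: [-0.0, -0.009, 1.0, -0.0]
wrist_force: [-0.3, -1.5, -3.6]
opening: 0.65
grasp_force: 65.9
```

```bash
cat > pitch.py <<'E'
from tri2 import *
K=np.array(ctrl.calibration('wrist')['camera_matrix'])
o,e,r=pose();T=ctrl.calibration('wrist')['world_from_camera'];Rc=r.as_matrix().T@T[:3,:3];tc=r.inv().apply(T[:3,3]-e)
def pt(p): # tool-frame point -> px
    q=Rc.T@(p-tc);u=K@[q[0],-q[1],-q[2]];return u[:2]/u[2]
def tool(e,yaw):
    a=np.radians(yaw);y=np.array([np.cos(a),np.sin(a),0]);z=np.array([0,0,-1.]);return np.c_[np.cross(y,z),y,z],np.array(e)
V=[(tool([.5493,-.1823,.2477],91.6),[(275,144.6),(275.5,161.1),(276.1,193.0)]),
   (tool([.5515,-.1813,.137],93.97),[(274.9,158.4),(275.2,188.5),(275.5,251.1)]),
   (tool([.5512,-.1812,.1565],93.97),[(275,155.5),(275.2,182.5),(275.1,236.5)])]
P=[]
for i in range(3):
    s=least_squares(lambda p:np.ravel([pt(M.T@(p-t))-np.array(px[i]) for (M,t),px in V]),[.53,-.18,.1]);P.append(s.x);print(s.x.round(4),np.abs(s.fun).max().round(1))
M,t=tool([.5513,-.1811,.1017],93.97)
Q=[M.T@(p-t) for p in P]; obs=[(274.5,166.5),(274.6,209.3),(274.7,297.5)]
def f(v):
    Rp=R.from_euler('y',v[0]);return np.ravel([pt(Rp.apply(q)+[v[1],0,v[2]])[1]-ob[1] for q,ob in zip(Q,obs)])
s=least_squares(f,[0,0,0]);print('pitch deg',np.degrees(s.x[0]),'shift mm',s.x[1:]*1e3)
E
python3 pitch.py; python3 -c "
from h import *
delta([.4992,.0743,.135],91.07)"
```

```text
[ 0.5222 -0.1827  0.0119] 0.2
[ 0.527  -0.1822  0.0923] 0.5
[ 0.541  -0.1812  0.149 ] 0.6
pitch deg 1.4650435182182646 shift mm [-2.80800548  4.7557767 ]
dr [-0. -0.  0.]
t 13.6 eef [0.4991 0.0756 0.1847] q [-0.09  0.06  1.81 -0.    1.27 -1.67] F [-0.3 -1.5 -3.6] open 0.65 xyz [-0.   -0.13  4.97]
```

send_rows --dr '[[0, 0, 0], [0, 0, 0], [0, 0, 0], [0, 0, 0], [0, 0, 0], [0, 0, 0], [0, 0, 0], [0, 0, 0]]' --xyz '[[0, -0.1, 0.5], [0, -0.1, 1.3], [0, -0.1, 2.2], [0, -0.1, 3.1], [0, -0.1, 3.8], [0, -0.1, 4.2], [0, -0.1, 4.4], [0, -0.1, 4.4]]' --jaw '[40, 40, 40, 40, 40, 40, 40, 40]'

```text
time_s: 14.6
eef_pos: [0.4996, 0.0738, 0.1408]
eef_rot: [0.0, -0.008, 1.0, -0.0]
wrist_force: [-0.2, 0.1, -4.1]
opening: 0.646
grasp_force: 65.9
```

```bash
python3 - <<'E'
from tri2 import *
im=snap('wrist','w7');s=snap('side','s7')
stripes(im)
delta([.4992,.0743,.1266],91.07)
a=cv2.resize(s[220:320,235:345],(400,364),interpolation=cv2.INTER_CUBIC);b=cv2.resize(im[60:340,80:500],(400,267))
o=np.zeros((560,800,3),np.uint8);o[:560,:400]=cv2.resize(s[215:285,265:315],(400,560),interpolation=cv2.INTER_CUBIC);o[:300,400:]=cv2.resize(im,(400,300));cv2.imwrite('pics/c7.png',o[:,:,::-1])
E
```

```text
[270, 158, 10, 16, 156] [274.6, 165.6] slope deg 0.17
[358, 175, 12, 32, 84] [361.8, 189.6] slope deg -219.22
[218, 208, 114, 4, 451] [274.4, 209.5] slope deg -0.01
[213, 292, 124, 12, 1486] [274.5, 297.5] slope deg -0.0
dr [-0.    0.01 -0.02]
t 14.7 eef [0.4998 0.0738 0.141 ] q [-0.09  0.11  1.85 -0.    1.18 -1.68] F [-0.5 -0.4 -4.4] open 0.646 xyz [0.06 0.05 1.44]
```

View pics/c7.png

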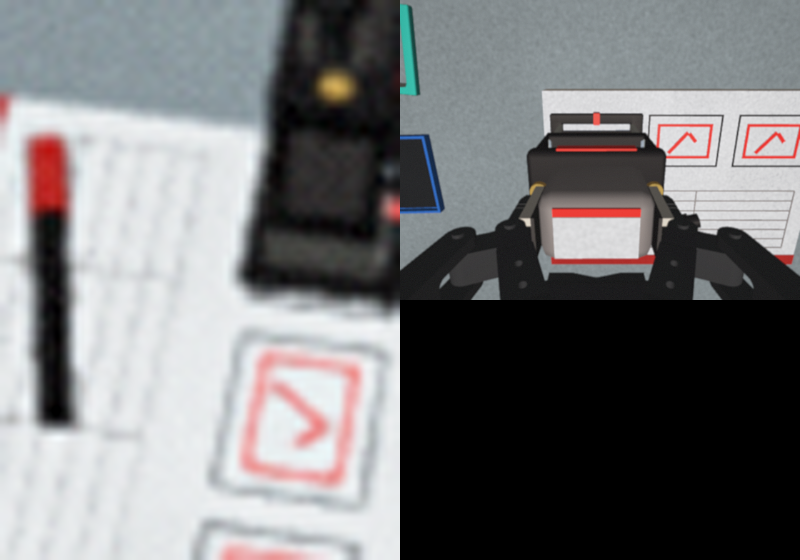

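The stamp hangs squarely over the free box, with the used boxes to its right and the marker clear. Next I feel for the paper.

send_rows --dr '[[0, 0, 0], [0, 0, 0], [0, 0, 0], [0, 0, 0], [0, 0, 0], [0, 0, 0], [0, 0, 0], [0, 0, 0]]' --xyz '[[0, 0, 0.2], [0, 0, 0.4], [0, 0, 0.6], [0, 0, 0.8], [0, 0, 0.9], [0, 0, 1.0], [0, 0, 1.0], [0, 0, 1.0]]' --jaw '[40, 40, 40, 40, 40, 40, 40, 40]'

```text
time_s: 15.7
eef_pos: [0.4996, 0.0737, 0.1308]
eef_rot: [0.0, -0.008, 1.0, -0.0]
wrist_force: [0.1, -0.0, -4.6]
opening: 0.648
grasp_force: 65.9
```

send_rows --dr '[[0, 0, 0], [0, 0, 0], [0, 0, 0], [0, 0, 0], [0, 0, 0], [0, 0, 0], [0, 0, 0], [0, 0, 0]]' --xyz '[[0, 0, 0.1], [0, 0, 0.2], [0, 0, 0.3], [0, 0, 0.4], [0, 0, 0.5], [0, 0, 0.5], [0, 0, 0.5], [0, 0, 0.5]]' --jaw '[40, 40, 40, 40, 40, 40, 40, 40]'

```text
time_s: 16.7
eef_pos: [0.4996, 0.0738, 0.1259]
eef_rot: [0.0, -0.008, 1.0, -0.0]
wrist_force: [-3.2, 0.5, 2.9]
opening: 0.65
grasp_force: 66.8
```

send_rows --dr '[[0, 0, 0], [0, 0, 0], [0, 0, 0], [0, 0, 0], [0, 0, 0], [0, 0, 0], [0, 0, 0], [0, 0, 0]]' --xyz '[[0, 0, 0.2], [0, 0, 0.4], [0, 0, 0.6], [0, 0, 0.8], [0, 0, 0.9], [0, 0, 1.0], [0, 0, 1.0], [0, 0, 1.0]]' --jaw '[40, 40, 40, 40, 40, 40, 40, 40]'

```text
time_s: 17.7
eef_pos: [0.4997, 0.0738, 0.1159]
eef_rot: [0.0, -0.008, 1.0, 0.0]
wrist_force: [-3.0, 0.4, 6.8]
opening: 0.649
grasp_force: 67.2
```

send_rows --dr '[[0, 0, 0], [0, 0, 0], [0, 0, 0], [0, 0, 0], [0, 0, 0], [0, 0, 0], [0, 0, 0], [0, 0, 0]]' --xyz '[[0, 0, 0.05], [0, 0, 0.1], [0, 0, 0.15], [0, 0, 0.2], [0, 0, 0.2], [0, 0, 0.2], [0, 0, 0.2], [0, 0, 0.2]]' --jaw '[40, 40, 40, 40, 40, 40, 40, 40]'

```text
time_s: 18.7
eef_pos: [0.4997, 0.0738, 0.1139]
eef_rot: [0.0, -0.008, 1.0, -0.0]
wrist_force: [-3.8, 1.0, 7.2]
opening: 0.644
grasp_force: 67.2
```

send_rows --dr '[[0, 0, 0], [0, 0, 0], [0, 0, 0], [0, 0, 0], [0, 0, 0], [0, 0, 0], [0, 0, 0], [0, 0, 0]]' --xyz '[[0, 0, 0.01], [0, 0, 0.02], [0, 0, 0.03], [0, 0, 0.04], [0, 0, 0.05], [0, 0, 0.05], [0, 0, 0.05], [0, 0, 0.05]]' --jaw '[40, 40, 40, 40, 40, 40, 40, 40]'

```text
time_s: 19.7
eef_pos: [0.4997, 0.0738, 0.1135]
eef_rot: [0.0, -0.008, 1.0, -0.0]
wrist_force: [-3.1, 1.0, 7.2]
opening: 0.645
grasp_force: 67.2
```

```bash
python3 -c "
from h import *
o=ctrl.get_obs();print(o['eef_pos'],o['wrist_force'],o['torque'])"
```

```text
[0.49969856 0.07378695 0.1134853 ] [-3.09003338  0.96594744  7.19138145] [ 0.00333814  0.69996288 -0.040008  ]
```

send_rows --dr '[[0, 0, 0], [0, 0, 0], [0, 0, 0], [0, 0, 0], [0, 0, 0], [0, 0, 0], [0, 0, 0], [0, 0, 0]]' --xyz '[[0, 0, 0.01], [0, 0, 0.02], [0, 0, 0.03], [0, 0, 0.04], [0, 0, 0.05], [0, 0, 0.06], [0, 0, 0.06], [0, 0, 0.06]]' --jaw '[40, 40, 40, 40, 40, 40, 40, 40]'

```text
time_s: 20.7
eef_pos: [0.4997, 0.0738, 0.1129]
eef_rot: [0.0, -0.008, 1.0, -0.0]
wrist_force: [-3.1, 1.7, 8.0]
opening: 0.651
grasp_force: 67.2
```

send_rows --dr '[[0, 0, 0], [0, 0, 0], [0, 0, 0], [0, 0, 0], [0, 0, 0], [0, 0, 0], [0, 0, 0], [0, 0, 0]]' --xyz '[[0, 0, 0.01], [0, 0, 0.02], [0, 0, 0.03], [0, 0, 0.04], [0, 0, 0.05], [0, 0, 0.06], [0, 0, 0.06], [0, 0, 0.06]]' --jaw '[40, 40, 40, 40, 40, 40, 40, 40]'

```text
time_s: 21.7
eef_pos: [0.4997, 0.0738, 0.1123]
eef_rot: [0.0, -0.008, 1.0, 0.0]
wrist_force: [-3.7, 1.7, 8.6]
opening: 0.643
grasp_force: 67.2
```

send_rows --dr '[[0, 0, 0], [0, 0, 0], [0, 0, 0], [0, 0, 0], [0, 0, 0], [0, 0, 0], [0, 0, 0], [0, 0, 0]]' --xyz '[[0, 0, 0.01], [0, 0, 0.02], [0, 0, 0.03], [0, 0, 0.04], [0, 0, 0.05], [0, 0, 0.06], [0, 0, 0.06], [0, 0, 0.06]]' --jaw '[40, 40, 40, 40, 40, 40, 40, 40]'

```text
time_s: 22.7
eef_pos: [0.4997, 0.0738, 0.1117]
eef_rot: [0.0, -0.008, 1.0, 0.0]
wrist_force: [-4.4, 2.0, 8.1]
opening: 0.645
grasp_force: 67.2
```

send_rows --dr '[[0, 0, 0], [0, 0, 0], [0, 0, 0], [0, 0, 0], [0, 0, 0], [0, 0, 0], [0, 0, 0], [0, 0, 0]]' --xyz '[[0, 0, 0.01], [0, 0, 0.02], [0, 0, 0.03], [0, 0, 0.04], [0, 0, 0.05], [0, 0, 0.06], [0, 0, 0.06], [0, 0, 0.06]]' --jaw '[40, 40, 40, 40, 40, 40, 40, 40]'

```text
time_s: 23.7
eef_pos: [0.4997, 0.0738, 0.1112]
eef_rot: [0.0, -0.008, 1.0, -0.0]
wrist_force: [-4.3, 0.6, 8.1]
opening: 0.647
grasp_force: 67.2
```

send_rows --dr '[[0, 0, 0], [0, 0, 0], [0, 0, 0], [0, 0, 0], [0, 0, 0], [0, 0, 0], [0, 0, 0], [0, 0, 0]]' --xyz '[[0, 0, 0.01], [0, 0, 0.02], [0, 0, 0.03], [0, 0, 0.04], [0, 0, 0.05], [0, 0, 0.06], [0, 0, 0.07], [0, 0, 0.07]]' --jaw '[40, 40, 40, 40, 40, 40, 40, 40]'

```text
time_s: 24.7
eef_pos: [0.4997, 0.0738, 0.1105]
eef_rot: [0.0, -0.008, 1.0, -0.0]
wrist_force: [-3.4, 1.7, 8.3]
opening: 0.647
grasp_force: 67.2
```

send_rows --dr '[[0, 0, 0], [0, 0, 0], [0, 0, 0], [0, 0, 0], [0, 0, 0], [0, 0, 0], [0, 0, 0], [0, 0, 0]]' --xyz '[[0, 0, 0.01], [0, 0, 0.02], [0, 0, 0.03], [0, 0, 0.04], [0, 0, 0.05], [0, 0, 0.06], [0, 0, 0.07], [0, 0, 0.07]]' --jaw '[40, 40, 40, 40, 40, 40, 40, 40]'

```text
time_s: 25.7
eef_pos: [0.4998, 0.0738, 0.1102]
eef_rot: [0.0, -0.008, 1.0, -0.0]
wrist_force: [-5.0, 1.1, 11.3]
opening: 0.646
grasp_force: 67.6
```

The stop has been felt: force is rising and the position lags. I press on in small steps.

send_rows --dr '[[0, 0, 0], [0, 0, 0], [0, 0, 0], [0, 0, 0], [0, 0, 0], [0, 0, 0], [0, 0, 0], [0, 0, 0]]' --xyz '[[0, 0, 0.02], [0, 0, 0.04], [0, 0, 0.04], [0, 0, 0.04], [0, 0, 0.04], [0, 0, 0.04], [0, 0, 0.04], [0, 0, 0.04]]' --jaw '[40, 40, 40, 40, 40, 40, 40, 40]'

```text
time_s: 26.7
eef_pos: [0.4999, 0.0738, 0.1102]
eef_rot: [0.0, -0.009, 1.0, -0.0]
wrist_force: [-5.7, 1.1, 14.9]
opening: 0.648
grasp_force: 68.0
```

send_rows --dr '[[0, 0, 0], [0, 0, 0], [0, 0, 0], [0, 0, 0], [0, 0, 0], [0, 0, 0], [0, 0, 0], [0, 0, 0]]' --xyz '[[0, 0, 0.03], [0, 0, 0.06], [0, 0, 0.06], [0, 0, 0.06], [0, 0, 0.06], [0, 0, 0.06], [0, 0, 0.06], [0, 0, 0.06]]' --jaw '[40, 40, 40, 40, 40, 40, 40, 40]'

```text
time_s: 27.7
eef_pos: [0.5, 0.0738, 0.1101]
eef_rot: [0.0, -0.009, 1.0, -0.0]
wrist_force: [-8.2, 0.9, 19.1]
opening: 0.648
grasp_force: 68.6
```

send_rows --dr '[[0, 0, 0], [0, 0, 0], [0, 0, 0], [0, 0, 0], [0, 0, 0], [0, 0, 0], [0, 0, 0], [0, 0, 0]]' --xyz '[[0.02, 0, 0.02], [0.03, 0, 0.04], [0.03, 0, 0.05], [0.03, 0, 0.05], [0.03, 0, 0.05], [0.03, 0, 0.05], [0.03, 0, 0.05], [0.03, 0, 0.05]]' --jaw '[40, 40, 40, 40, 40, 40, 40, 40]'

```text
time_s: 28.7
eef_pos: [0.5001, 0.0738, 0.1102]
eef_rot: [0.001, -0.009, 1.0, -0.0]
wrist_force: [-8.7, 0.6, 21.8]
opening: 0.648
grasp_force: 68.8
```

send_rows --dr '[[0, 0, 0], [0, 0, 0], [0, 0, 0], [0, 0, 0], [0, 0, 0], [0, 0, 0], [0, 0, 0], [0, 0, 0]]' --xyz '[[0, 0, -0.1], [0, 0, -0.3], [0, 0, -0.7], [0, 0, -1.1], [0, 0, -1.5], [0, 0, -1.8], [0, 0, -1.9], [0, 0, -1.9]]' --jaw '[40, 40, 40, 40, 40, 40, 40, 40]'

```text
time_s: 29.7
eef_pos: [0.4995, 0.0738, 0.1269]
eef_rot: [0.0, -0.008, 1.0, 0.0]
wrist_force: [-0.0, 1.5, 3.9]
opening: 0.648
grasp_force: 66.7
```

send_rows --dr '[[0, 0, 0], [0, 0, 0], [0, 0, 0], [0, 0, 0], [0, 0, 0], [0, 0, 0], [0, 0, 0], [0, 0, 0]]' --xyz '[[0, 0, -0.2], [0, 0, -0.5], [0, 0, -1], [0, 0, -2], [0, 0, -3.3], [0, 0, -4.6], [0, 0, -5.5], [0, 0, -5.5]]' --jaw '[40, 40, 40, 40, 40, 40, 40, 40]'

```text
time_s: 30.7
eef_pos: [0.4999, 0.0737, 0.1831]
eef_rot: [0.001, -0.008, 1.0, -0.0]
wrist_force: [-0.1, -0.2, -4.9]
opening: 0.646
grasp_force: 66.1
```

```bash
python3 - <<'E'
from tri2 import *
im=snap('wrist','w8');stripes(im)
delta([.5515,-.1813,.165],93.0)
E
```

```text
[270, 158, 10, 16, 155] [274.5, 165.5] slope deg -1.38
[348, 164, 22, 31, 85] [354.6, 173.4] slope deg -63.4
[363, 190, 7, 9, 21] [366.5, 194.2] slope deg -60.72
[358, 203, 12, 4, 29] [363.0, 203.8] slope deg -3.69
[218, 208, 114, 4, 451] [274.4, 209.5] slope deg -0.01
[213, 292, 124, 12, 1486] [274.5, 297.5] slope deg -0.0
dr [-0.    0.01 -0.34]
t 30.75 eef [0.4994 0.0738 0.1823] q [-0.09  0.06  1.82  0.    1.26 -1.68] F [-0.4 -0.9 -4. ] open 0.641 xyz [ -4.77 -25.59   1.73]
```

send_rows --dr '[[0, 0, 0], [0, 0, -0.1], [0, 0, -0.2], [0, 0, -0.3], [0, 0, -0.3], [0, 0, -0.3], [0, 0, -0.3], [0, 0, -0.3]]' --xyz '[[-0.4, -2, 0], [-1.1, -6, 0], [-2, -11, 0], [-3, -16, 0], [-4, -21, 0], [-4.6, -24.5, 0], [-4.8, -25.6, 0], [-4.8, -25.6, 0]]' --jaw '[40, 40, 40, 40, 40, 40, 40, 40]'

```text
time_s: 31.75
eef_pos: [0.5511, -0.1813, 0.1811]
eef_rot: [-0.001, -0.024, 1.0, 0.001]
wrist_force: [-0.0, 0.2, -4.5]
opening: 0.649
grasp_force: 66.4
```

```bash
python3 - <<'E'
from h import *
c=ctrl.calibration('wrist');im=snap('wrist','w9').astype(int)
t=snap('top','t9').astype(int)
print('top')
cc=ctrl.calibration('top')
for n,p in (('free',(.497,.0742)),('used1',(.499,.168))):
    u=proj('top',[*p,.027],cc);r0,c0=int(u[1]),int(u[0]);w=t[r0-10:r0+11,c0-14:c0+15]
    m=(w[...,0]-w[...,1])>40;ys,xs=np.where(m);print(n,u,m.sum(), [(xs.min()+c0-14,xs.max()+c0-14,ys.min()+r0-10,ys.max()+r0-10)] if m.any() else '')
delta([.552,-.181,.11],93)
E
```

```text
top
free [255.09781829 237.93266615] 0 
used1 [228.07259327 237.40190245] 46 [(np.int64(220), np.int64(236), np.int64(234), np.int64(244))]
dr [ 0.01 -0.01 -0.03]
t 31.85 eef [ 0.5511 -0.18    0.1813] q [-0.52  0.23  1.63  0.    1.29 -2.14] F [ 0.7  0.  -4.5] open 0.643 xyz [-0.09 -0.11  7.13]
```

```bash
python3 - <<'E'
import cv2,numpy as np
for f in('top0','t9'):
    w=cv2.imread(f'pics/{f}.png').astype(int)[228:251,240:272]
    print(f);print('\n'.join(' '.join(f'{v:3d}' for v in r) for r in w.mean(2).astype(int)[::2]));print((w[...,2]-w[...,1]).max(),np.abs(w[...,2]-w[...,0]).max())
E
```

```text
top0
148 147 148 147 147 147 147 146 146 146 147 146 146 147 145 146 146 147 147 148 149 146 146 147 147 148 147 145 145 147 144 117
149 150 149 143 124 123 126 125 123 122 116 121 125 125 124 122 123 125 126 124 125 124 124 124 119 119 120 141 149 150 145 118
143 149 148 140 114 138 147 146 145 144 144 143 144 144 144 144 144 144 146 146 144 145 145 147 147 140 121 142 150 152 147 120
141 149 150 142 120 141 147 147 146 146 146 146 145 147 147 147 147 147 147 146 145 145 147 147 148 142 122 142 151 153 148 118
142 150 150 142 121 140 147 145 145 144 146 146 146 147 147 146 146 147 147 148 147 147 147 149 150 143 122 142 150 152 147 118
145 151 150 143 120 140 147 148 146 143 145 146 147 147 147 146 145 146 147 147 148 147 147 148 148 140 115 141 151 152 148 125
143 151 150 142 120 140 148 147 148 148 148 148 147 145 146 146 145 146 146 146 147 146 147 147 148 142 121 142 152 151 149 127
143 152 152 143 121 142 149 147 147 148 148 148 147 147 148 148 148 147 146 146 148 145 147 148 149 143 122 144 152 150 147 127
143 152 152 143 122 143 152 152 150 149 149 148 148 147 149 149 149 149
[... 1289 characters left out ...]
149 150 149 149 149 149 151 145 124 146 154 154 151 129
146 155 155 146 124 144 152 151 151 151 151 150 150 151 151 151 151 149 149 149 149 149 149 150 151 144 124 146 154 154 150 130
146 154 155 147 125 145 155 154 153 152 152 151 150 151 152 151 152 152 151 151 151 150 151 153 154 146 126 147 155 155 152 131
149 154 154 148 121 121 129 129 129 128 127 127 127 127 127 127 127 127 127 124 121 126 128 128 128 123 118 145 153 154 150 130
155 155 153 151 147 146 151 151 150 150 149 150 150 149 150 149 151 150 150 149 150 151 151 152 152 151 151 153 154 154 150 130
153 153 151 152 152 152 152 152 151 151 151 150 149 149 149 149 150 150 151 151 151 151 152 150 150 150 151 152 153 153 149 129
-2 9
```

The top view shows no print. The die probably got only about 14 N, since the spring takes 10–11 N of the push, and the stamp hung about 1.5° out of plumb. I'll return, level it, and press to the known stop (reading 0.110) with more force, staying under 45 N.

```bash
python3 -c "
from h import *
delta([.497,.0740,.155],91.07)"
```

```text
dr [ 0.01 -0.01  0.29]
t 31.85 eef [ 0.5511 -0.18    0.1813] q [-0.52  0.23  1.63  0.    1.29 -2.14] F [ 0.7  0.  -4.5] open 0.643 xyz [ 4.15 25.63  2.67]
```

send_rows --dr '[[0, 0, 0], [0, -0.1, 0.1], [0, -0.1, 0.2], [0, -0.2, 0.3], [0, -0.2, 0.3], [0, -0.2, 0.3], [0, -0.2, 0.3], [0, -0.2, 0.3]]' --xyz '[[0.3, 2, 0], [1, 6, 0], [1.7, 11, 0], [2.5, 16, 0], [3.3, 21, 0.5], [4, 24.5, 1.5], [4.1, 25.6, 2.4], [4.1, 25.6, 2.6]]' --jaw '[40, 40, 40, 40, 40, 40, 40, 40]'

```text
time_s: 32.85
eef_pos: [0.4972, 0.0737, 0.1554]
eef_rot: [0.01, -0.01, 1.0, 0.0]
wrist_force: [-0.5, -0.6, -4.7]
opening: 0.646
grasp_force: 66.7
```

```bash
python3 - <<'E'
from tri2 import *
im=snap('wrist','w10');stripes(im)
delta([.497,.0740,.1275],91.07);print(ctrl.get_obs()['torque'])
E
```

```text
[270, 158, 10, 16, 155] [274.5, 165.5] slope deg -1.38
[354, 172, 16, 30, 71] [358.0, 184.0] slope deg -120.36
[218, 208, 114, 4, 451] [274.4, 209.5] slope deg -0.01
[213, 292, 124, 12, 1486] [274.5, 297.5] slope deg -0.0
dr [-0.    0.19 -0.  ]
t 32.9 eef [0.4977 0.0727 0.1555] q [-0.09  0.07  1.86  0.    1.19 -1.68] F [-0.1  0.3 -5.9] open 0.647 xyz [0.13 0.13 2.8 ]
[-0.01957152  0.01484038 -0.03801499]
```

send_rows --dr '[[0, 0, 0], [0, 0, 0], [0, 0, 0], [0, 0, 0], [0, 0, 0], [0, 0, 0], [0, 0, 0], [0, 0, 0]]' --xyz '[[0.02, 0.05, 0.6], [0.04, 0.05, 1.3], [0.05, 0.05, 1.9], [0.06, 0.05, 2.3], [0.06, 0.05, 2.5], [0.06, 0.05, 2.7], [0.07, 0.05, 2.9], [0.07, 0.05, 3.0]]' --jaw '[40, 40, 40, 40, 40, 40, 40, 40]'

```text
time_s: 33.9
eef_pos: [0.4988, 0.0729, 0.1269]
eef_rot: [0.011, -0.008, 1.0, 0.0]
wrist_force: [-1.3, 0.8, 3.8]
opening: 0.646
grasp_force: 67.6
```

```bash
python3 -c "
from h import *
o=ctrl.get_obs();print(o['eef_pos'],o['wrist_force'],o['torque'])"
```

```text
[0.498826   0.07286655 0.12686519] [-1.29061812  0.79478574  3.80575056] [-0.0029705   0.52251422 -0.00522997]
```

send_rows --dr '[[0, 0, 0], [0, 0, 0], [0, 0, 0], [0, 0, 0], [0, 0, 0], [0, 0, 0], [0, 0, 0], [0, 0, 0]]' --xyz '[[0, 0, 0.3], [0.01, 0, 0.5], [0.01, 0, 0.7], [0.02, 0, 0.9], [0.02, 0, 1.0], [0.02, 0, 1.1], [0.02, 0, 1.2], [0.02, 0, 1.2]]' --jaw '[40, 40, 40, 40, 40, 40, 40, 40]'

```text
time_s: 34.9
eef_pos: [0.499, 0.0729, 0.1146]
eef_rot: [0.011, -0.008, 1.0, 0.0]
wrist_force: [-0.8, 0.6, 6.9]
opening: 0.649
grasp_force: 67.9
```

```bash
python3 -c "
from h import *
o=ctrl.get_obs();print(o['eef_pos'],o['wrist_force'],o['torque'])"
```

```text
[0.49904752 0.07286956 0.11463184] [-0.75597094  0.57592121  6.87853156] [ 0.06122804  0.51010977 -0.00202403]
```

send_rows --dr '[[0, 0, 0], [0, 0, 0], [0, 0, 0], [0, 0, 0], [0, 0, 0], [0, 0, 0], [0, 0, 0], [0, 0, 0]]' --xyz '[[0, 0, -0.5], [0, 0, -1.1], [0, 0, -1.7], [0, 0, -2.2], [0.1, 0.1, -2.2], [0.1, 0.1, -2.2], [0.1, 0.1, -2.2], [0.1, 0.1, -2.2]]' --jaw '[40, 40, 40, 40, 40, 40, 40, 40]'

```text
time_s: 35.9
eef_pos: [0.4966, 0.0738, 0.1356]
eef_rot: [0.01, -0.008, 1.0, 0.0]
wrist_force: [0.3, -0.0, -4.9]
opening: 0.648
grasp_force: 66.7
```

```bash
cat >> pitch.py <<'E'
from scipy.spatial.transform import Rotation
E
python3 - <<'E'
from h import *
delta([.497,.0743,.1315],91.07)
o=ctrl.get_obs();print(o['torque'])
# pad re-fit visible from here: notch world position
c=ctrl.calibration('wrist')
print('notch (foot front centre) at z=pad+.006+.012:',ray('wrist',[274.5,158.5],.047,c), ray('wrist',[274.5,165.5],.047,c))
E
```

```text
dr [ 0.    0.2  -0.02]
t 35.9 eef [0.4966 0.0738 0.1356] q [-0.09  0.1   1.88  0.    1.14 -1.68] F [ 0.3 -0.  -4.9] open 0.648 xyz [-0.04  0.05  0.41]
[ 0.00890328  0.039699   -0.00156693]
notch (foot front centre) at z=pad+.006+.012: [0.46331476 0.0734897  0.047     ] [0.46807598 0.07357001 0.047     ]
```

send_rows --dr '[[0, 0, 0], [0, 0, 0], [0, 0, 0], [0, 0, 0], [0, 0, 0], [0, 0, 0], [0, 0, 0], [0, 0, 0]]' --xyz '[[-0.1, 0.05, 0.1], [-0.1, 0.05, 0.3], [-0.09, 0.05, 0.6], [-0.08, 0.05, 1.0], [-0.07, 0.05, 1.4], [-0.06, 0.05, 1.8], [-0.06, 0.05, 2.1], [-0.06, 0.05, 2.1]]' --jaw '[40, 40, 40, 40, 40, 40, 40, 40]'

```text
time_s: 36.9
eef_pos: [0.4986, 0.0744, 0.1157]
eef_rot: [0.011, -0.008, 1.0, 0.0]
wrist_force: [-2.1, 1.3, 7.0]
opening: 0.647
grasp_force: 67.9
```

send_rows --dr '[[0, 0, 0], [0, 0, 0], [0, 0, 0], [0, 0, 0], [0, 0, 0], [0, 0, 0], [0, 0, 0], [0, 0, 0]]' --xyz '[[0, 0, 0.1], [0, 0, 0.2], [0.01, 0, 0.3], [0.01, 0, 0.4], [0.01, 0, 0.44], [0.01, 0, 0.46], [0.01, 0, 0.48], [0.01, 0, 0.5]]' --jaw '[40, 40, 40, 40, 40, 40, 40, 40]'

```text
time_s: 37.9
eef_pos: [0.4987, 0.0744, 0.1111]
eef_rot: [0.011, -0.008, 1.0, 0.0]
wrist_force: [-2.2, 0.8, 6.9]
opening: 0.646
grasp_force: 68.0
```

send_rows --dr '[[0, 0, 0], [0, 0, 0], [0, 0, 0], [0, 0, 0], [0, 0, 0], [0, 0, 0], [0, 0, 0], [0, 0, 0]]' --xyz '[[0, 0, 0.06], [0, 0, 0.1], [0, 0, 0.14], [0, 0, 0.18], [0, 0, 0.22], [0, 0, 0.25], [0, 0, 0.25], [0, 0, 0.25]]' --jaw '[40, 40, 40, 40, 40, 40, 40, 40]'

```text
time_s: 38.9
eef_pos: [0.5002, 0.0744, 0.1102]
eef_rot: [0.013, -0.008, 1.0, 0.0]
wrist_force: [-1.1, 2.3, 16.3]
opening: 0.65
grasp_force: 69.3
```

send_rows --dr '[[0, 0, 0], [0, 0, 0], [0, 0, 0], [0, 0, 0], [0, 0, 0], [0, 0, 0], [0, 0, 0], [0, 0, 0]]' --xyz '[[0, 0, 0.08], [0, 0, 0.15], [0, 0, 0.2], [0, 0, 0.2], [0, 0, 0.2], [0, 0, 0.2], [0, 0, 0.2], [0, 0, 0.2]]' --jaw '[40, 40, 40, 40, 40, 40, 40, 40]'

```text
time_s: 39.9
eef_pos: [0.501, 0.0745, 0.11]
eef_rot: [0.014, -0.009, 1.0, 0.0]
wrist_force: [-6.5, 2.7, 29.8]
opening: 0.649
grasp_force: 71.3
```

send_rows --dr '[[0, 0, 0], [0, 0, 0], [0, 0, 0], [0, 0, 0], [0, 0, 0], [0, 0, 0], [0, 0, 0], [0, 0, 0]]' --xyz '[[0, 0, -0.2], [0, 0, -0.5], [0.01, 0, -0.9], [0.01, 0, -1.3], [0.01, 0, -1.7], [0.01, 0, -2.1], [0.01, 0, -2.4], [0.01, 0, -2.7]]' --jaw '[40, 40, 40, 40, 40, 40, 40, 40]'

```text
time_s: 40.9
eef_pos: [0.4953, 0.0744, 0.1309]
eef_rot: [0.008, -0.008, 1.0, 0.0]
wrist_force: [0.4, 1.0, -3.5]
opening: 0.645
grasp_force: 67.1
```

send_rows --dr '[[0, 0, 0], [0, 0, 0], [0, 0, 0], [0, 0, 0], [0, 0, -0.1], [0, 0, -0.2], [0, 0, -0.3], [0, 0, -0.3]]' --xyz '[[0, 0, -1], [0, 0, -2.5], [0, 0, -4], [-0.4, -2, -4.8], [-1.2, -6, -4.8], [-2.2, -11, -4.8], [-3.3, -16, -4.8], [-4, -20, -4.8]]' --jaw '[40, 40, 40, 40, 40, 40, 40, 40]'

```text
time_s: 41.9
eef_pos: [0.5402, -0.1272, 0.1825]
eef_rot: [0.011, -0.024, 1.0, -0.0]
wrist_force: [0.3, 0.3, -5.2]
opening: 0.652
grasp_force: 67.0
```

```bash
python3 - <<'E'
from h import *
t=snap('top','t11').astype(int)
for c0 in(256,228):
    w=t[228:251,c0-14:c0+15]; m=(w[...,0]-w[...,1])>20;ys,xs=np.where(m);print(m.sum(),(xs.min()+c0-14,xs.max()+c0-14,xs.mean()+c0-14,ys.min()+228,ys.max()+228,ys.mean()+228) if m.any() else '')
    print('\n'.join(''.join('#' if v>40 else '+' if v>15 else '.' for v in r) for r in (w[...,0]-w[...,1])))
delta([.552,-.181,.15],92.8)
E
```

```text
0 
.............................
.............................
.............................
.............................
.............................
.............................
.............................
.............................
.............................
.............................
.............................
.............................
.............................
.............................
.............................
.............................
.............................
.............................
.............................
.............................
.............................
.............................
.............................
90 (np.int64(220), np.int64(236), np.float64(228.5222222222222), np.int64(233), np.int64(244), np.float64(238.3111111111111))
.............................
.............................
.............................
.............................
.............................
......+++++++++++++++++......
......##+++++##++##++++......
......#+.........+#+..#......
......#..........##...#......
......#.........+#+...#......
......#........+#+....#......
......#...+#..+#+.....#......
......#....##+##......#......
......#.....###.......#......
......#......+........#......
......#++++++++++++++##......
......+#####+++++++++#+......
.............................
.............................
.............................
.............................
.............................
.............................
dr [-0.05  0.22 -0.03]
t 41.95 eef [ 0.5411 -0.1322  0.1828] q [-0.46  0.16  1.71  0.01  1.25 -2.07] F [ 0.9 -4.9 -4.5] open 0.648 xyz [-0.79 -4.9   3.32]
```

The press reached the stop firmly with the force well centred, but the renderer still shows no new ink, so prints are apparently not drawn. I'll set the stamp back.

send_rows --dr '[[0, 0, 0], [0, 0, 0], [0, 0, 0], [0, 0, 0], [0, 0, 0], [0, 0, 0], [0, 0, 0], [0, 0, 0]]' --xyz '[[-0.4, -2.5, 0], [-0.6, -4, 0], [-0.7, -4.9, 0], [-0.7, -4.9, 1], [-0.6, -4.9, 3], [-0.6, -4.9, 5], [-0.6, -4.9, 6.3], [-0.6, -4.9, 6.8]]' --jaw '[40, 40, 40, 40, 40, 40, 40, 40]'

```text
time_s: 42.95
eef_pos: [0.5487, -0.1727, 0.1121]
eef_rot: [0.01, -0.024, 1.0, 0.001]
wrist_force: [0.5, -0.5, -4.4]
opening: 0.65
grasp_force: 67.9
```

```bash
python3 - <<'E'
from tri2 import *
delta([.550,-.181,.103],92.8)
im=snap('wrist','w12');stripes(im)
im=im.astype(int); b=(im[...,2]-im[...,0]>60)&(im[...,1]-im[...,0]<110)&(im[...,2]>im[...,1]+30)
ys,xs=np.where(b[100:260,150:400]);print('tray blue cols',np.percentile(xs+150,[1,50,99]),'rows',np.percentile(ys+100,[1,99]))
c=ctrl.calibration('wrist');print('tray front corners',[ray('wrist',[u,np.percentile(ys+100,1)],.01,c).round(4) for u in np.percentile(xs+150,[1,99])],'foot front',ray('wrist',[274.5,158.5],.025,c).round(4))
E
```

```text
dr [0.01 0.18 0.  ]
t 42.95 eef [ 0.5487 -0.1727  0.1121] q [-0.52  0.28  1.71  0.01  1.13 -2.14] F [ 0.5 -0.5 -4.4] open 0.65 xyz [-0.07 -0.83  0.91]
[270, 154, 10, 19, 181] [274.5, 162.9] slope deg 1.04
[218, 206, 114, 5, 533] [272.1, 207.9] slope deg -0.29
[213, 293, 124, 12, 1483] [274.6, 298.5] slope deg 0.02
tray blue cols [177. 248. 349.] rows [136. 204.]
tray front corners [array([ 0.5054, -0.2428,  0.01  ]), array([ 0.4996, -0.1231,  0.01  ])] foot front [ 0.5152 -0.1743  0.025 ]
```

send_rows --dr '[[0, 0, 0], [0, 0, 0], [0, 0, 0], [0, 0, 0], [0, 0, 0], [0, 0, 0], [0, 0, 0], [0, 0, 0]]' --xyz '[[-0.1, -0.4, -0.2], [-0.2, -0.9, -0.2], [-0.2, -0.9, 0], [-0.2, -0.9, 0.2], [-0.2, -0.9, 0.4], [-0.2, -0.9, 0.6], [-0.2, -0.9, 0.7], [-0.2, -0.9, 0.8]]' --jaw '[40, 40, 40, 40, 40, 40, 40, 40]'

```text
time_s: 44.0
eef_pos: [0.5519, -0.1825, 0.1052]
eef_rot: [0.01, -0.024, 1.0, 0.0]
wrist_force: [-0.1, -0.5, -4.0]
opening: 0.643
grasp_force: 68.0
```

send_rows --dr '[[0, 0, 0], [0, 0, 0], [0, 0, 0], [0, 0, 0], [0, 0, 0], [0, 0, 0], [0, 0, 0], [0, 0, 0]]' --xyz '[[0, 0, 0.05], [0, 0, 0.1], [0, 0, 0.15], [0, 0, 0.2], [0, 0, 0.22], [0, 0, 0.22], [0, 0, 0.22], [0, 0, 0.22]]' --jaw '[40, 40, 40, 40, 40, 40, 40, 40]'

```text
time_s: 45.0
eef_pos: [0.552, -0.1825, 0.1032]
eef_rot: [0.011, -0.024, 1.0, 0.0]
wrist_force: [-0.4, -0.7, -4.6]
opening: 0.647
grasp_force: 68.0
```

send_rows --dr '[[0, 0, 0], [0, 0, 0], [0, 0, 0], [0, 0, 0], [0, 0, 0], [0, 0, 0], [0, 0, 0], [0, 0, 0]]' --xyz '[[0, 0, 0.05], [0, 0, 0.1], [0, 0, 0.15], [0, 0, 0.2], [0, 0, 0.25], [0, 0, 0.25], [0, 0, 0.25], [0, 0, 0.25]]' --jaw '[40, 40, 40, 40, 40, 40, 40, 40]'

```text
time_s: 46.0
eef_pos: [0.5522, -0.1825, 0.1008]
eef_rot: [0.011, -0.024, 1.0, 0.0]
wrist_force: [-1.0, 1.7, 4.1]
opening: 0.645
grasp_force: 68.9
```

The foot is standing on the tray floor. I open slowly, then rise.

send_rows --dr '[[0, 0, 0], [0, 0, 0], [0, 0, 0], [0, 0, 0], [0, 0, 0], [0, 0, 0], [0, 0, 0], [0, 0, 0]]' --xyz '[[0, 0, 0], [0, 0, 0], [0, 0, 0], [0, 0, 0], [0, 0, 0], [0, 0, 0], [0, 0, 0], [0, 0, 0]]' --jaw '[62, 66, 70, 76, 82, 90, 100, 100]'

```text
time_s: 47.0
eef_pos: [0.552, -0.1825, 0.1006]
eef_rot: [0.01, -0.024, 1.0, 0.0]
wrist_force: [-0.0, 0.4, -0.6]
opening: 0.999
grasp_force: 0.0
```

send_rows --dr '[[0, 0, 0], [0, 0, 0], [0, 0, 0], [0, 0, 0], [0, 0, 0], [0, 0, 0], [0, 0, 0], [0, 0, 0]]' --xyz '[[0, 0, -0.5], [0, 0, -1.5], [0, 0, -3], [0, 0, -5], [0, 0, -7.5], [0, 0, -10], [0, 0, -12], [0, 0, -13]]' --jaw '[100, 100, 100, 100, 100, 100, 100, 100]'

```text
time_s: 48.0
eef_pos: [0.55, -0.183, 0.2331]
eef_rot: [0.012, -0.024, 1.0, -0.001]
wrist_force: [1.1, 0.0, 0.1]
opening: 1.003
grasp_force: 0.0
```

```bash
python3 - <<'E'
from tri2 import *
im=snap('wrist','w13');stripes(im)
o,e,r=pose();print(o['time_s'],e,o['wrist_force'],o['opening'])
c=ctrl.calibration('wrist')
t=snap('top','t13').astype(int);t0=cv2.imread('pics/top0.png')[:,:,::-1].astype(int)
d=np.abs(t-t0).max(2);print('pad diff',d[190:260,182:274].max(),'tumbler',d[138:172,290:320].max(),'cashbox',d[208:272,70:146].max(),'cases',d[210:272,416:470].max())
imw=im.astype(int);w=imw[60:200,400:560]; m=(w[...,0]-w[...,1])>40;ys,xs=np.where(m);print('red near box in wrist',m.sum(),(xs.min()+400,xs.max()+400,ys.min()+60,ys.max()+60) if m.any() else '')
E
```

```text
[272, 134, 8, 13, 91] [275.5, 140.3] slope deg -1.19
[244, 158, 64, 3, 190] [275.5, 159.0] slope deg 0.0
[247, 192, 59, 6, 351] [275.8, 194.5] slope deg -0.01
[206, 292, 9, 9, 34] [209.9, 295.7] slope deg -47.4
48.05 [ 0.55022493 -0.18310234  0.23375984] [ 0.4740591  -0.11687432  0.85341421] 0.9964715160548083
pad diff 6 tumbler 6 cashbox 10 cases 11
red near box in wrist 0
```

```bash
python3 -c "
from bench import ctrl
print(ctrl.hand_in())"
```

```text
the job is handed in; nothing more can be done
None
```

I handed the job in at 48 s with the stamp upright in its tray, but no camera view ever showed a print in the box. I pressed it to the stop there twice, about 26 N and then about 34 N on the paper for about 0.6 s each. The second press came after the first left no visible ink and landed about 1–2 mm from it. If the pictures simply don't draw new ink, the box holds a double print.

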